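Push the boxed ring toy into its display corner

ROBOT

A 6-joint arm with a two-finger parallel gripper is mounted at the origin on the work surface. World frame = base frame: x ahead of the robot, y to its left, z up, the work surface at z = 0. Lengths are in m, angles in rad, forces in N, time in s.
With the tool pointing down it reaches from about 0.275 to 0.75 m from the base axis. Payload 10.2 kg.
Tool frame: the origin (TCP) lies at the very end of the fingers, on their centre line; the grasp point (between the pads) lies 19 mm behind it; z points along the fingers, y is the line along which they close (so a half turn about z gives the same grasp; the last joint's range is limited). The gripper opens to 85 mm and grips with 20 to 120 N. Pads are 22 mm wide; open, the fingers measure 114 mm over their backs; the gripper's body (76 mm by 85 mm) begins 54 mm behind the grasp point. The pads swing forward as they close: fully open they stand 13 mm farther back than shut.
Start: joints at [1.062, 0.313, 1.498, -0, 1.331, -0.223], TCP at [0.148, 0.504, 0.231] pointing down, gripper open.
Joint ranges: [-2.94, 2.94], [-0.97, 2.17], [0.19, 2.56], [-1.23, 4.37], [0.02, 3.11], [-2.88, 2.88]. Speed limits (rad/s): [2.39, 2.39, 3.01, 3.14, 3.14, 3.14].

INTERFACE

Orientations are given as [roll, pitch, yaw] about the fixed x, y, z axes, in that order (R = Rz(yaw) Ry(pitch) Rx(roll)).
In Python, from station import env gives the robot as it stands.
- The arm moves only by the shell command python3 -m jog 'ROWS' [OPENING] [FORCE]. ROWS is JSON, a list of rows, each an object of numbers: "tx", "ty", "tz": the shift along the tool's x, y, z in units of 20 mm (1.0 is 20 mm); "wx", "wy", "wz": the turn, a rotation vector about the tool's x, y, z in units of 0.08 rad (1.0 is 0.08 rad). A call has 1 to 5 rows; each row shifts and turns the commanded pose from where the row before left it, along the tool's axes as they then stand; what a row does not reach is not made up. A row lasts 1/10 s, in which the tool goes at most 50 mm and 8.59 degrees, less where a joint would pass 70% of its speed; a pose out of reach is approached as far as the arm can. A call with a number of a shift or a turn outside -1 to 1 is refused whole. A call with a gripper value outside its range is refused whole. OPENING is the opening, from 0 (shut) to 1 (fully open), set as the call begins (- or left out, the last holds). The fingers move at their own pace and stop on an object; FORCE is the grip in N (left out, the last holds). Time passes only in rows, so rows that do not move let the fingers close. It gives the time, the measured TCP pose, the force, the opening and the grip force at its end, in the units of the state.
- env.state(): the state, without advancing time (a new reading comes with each control period).
- env.grab_frame(name): name is "scene" or "side" or "wrist"; returns the picture (420x560x3 uint8, red, green, blue); there is no depth.
- env.calibration(name): a dict with "mtx" (3x3 intrinsics, pixels), "dist_coeffs" ([k1, k2, p1, p2, k3] as OpenCV has them; the pictures are not rectified), "R" (3x3) and "t" (3): a world point X has camera coordinates R X + t. Camera axes: x right, y down, z forward; pixel columns grow to the right and rows downward; lengths in m; the calibration is good to about 2 mm. A picture is of the moment at which its call begins: read the wrist's pose just before it. calibration takes no time and is no camera call; for the wrist camera it gives the pose at the moment of the call.
- env.hand_in(): hands the job in; it is judged then, once.
Trained networks look in the newest picture that a camera, given by its name, has taken for a name from the list of things; names that differ only in an ending like _2 or _b are one class to them, and where a whole thing is asked for, a point or a joint stands for the part that bears it (a point fixed in the world has none). Each returns a list of dicts, best first, with "score" (0 to 1); they miss things now and then, are a little off and sometimes report something else, mostly with a low value. They report only what shows in the picture. A call takes as long as a camera call. They do not tell look-alikes from the thing itself.
- env.search_frame(thing, camera): "xyz" ([x, y, z] in m, in world coordinates, good to about 4 mm: the middle of the surface that is visible of it).
- env.outline_of(thing, camera): "pixels" (420x560 bool, what is visible of it).
The state is a dict: "time": time; "qpos": joint angles; "qvel": joint speeds; "effort": joint torques, N m; "tool_pos": TCP position; "orientation": TCP orientation; "wrist_force": force on the tool from outside, world axes, zero at the start; "wrist_torque": the same for the moment, N m; "grip_width": opening from 0.0 (shut) to 1.0 (fully open); "grip_force": force on a finger pad.
Only numpy, scipy, OpenCV 4.12 (cv2) and the standard library are available. Lean on these libraries where they do the work, as an engineer would, in place of code of your own. Each camera call takes 0.05 s, during which the arm holds its last target. There are 200 camera calls.

TASK

Without picking it up, push the carton with the purple ring picture across the counter with your fingers into the corner between the wooden rail and the red end stop, so that it stands upright with its long side flat against the rail and its end touching the red stop. Leave the carton with the teal ring, the treat jar and the wooden dumbbell where they are. Finish with the robot clear of everything.

Things in the scene. Friction and masses are not known exactly. Their poses are not given: they have to be found in the camera images.
- purple_carton: white cardboard carton 90 (its x) x 120 (its y) x 75 mm high, 0.3 to 0.6 kg, purple ring printed on top and on both long sides; loose, on the robot's side of the rail, up to 20 degrees askew to it. Too wide to grasp; slides at a few newtons. Origin: centre of its underside; z up, x across its depth, roughly towards the rail.
- rail: fixed wooden rail 18 mm thick, 440 mm long, 55 mm high, beyond the carton from the robot. Origin: at counter height, mid-length, on the face that looks to the robot (the face is x = 0 of this frame); x points into the rail, away from the robot, y along it, z up. An end stop stands at each end, 380 mm clear between.
- red_stop: fixed red block 75 (its x) x 25 (its y) x 55 mm high, at right angles to the rail at its left or right end (it may change places with the white stop). Origin: centre of its underside; axes parallel to the rail's. The face to touch is 12.5 mm from the origin along y, towards the rail's middle.
- white_stop: fixed white block, same size and axes as the red stop, at the other end of the rail. Origin: centre of its underside.
- teal_carton: white cardboard carton 90 (its x) x 120 (its y) x 75 mm high like the purple one but printed in teal; loose; must stay where it is. Origin: centre of its underside, z up.
- treat_jar: amber jar with a wood-coloured lid, 66 mm diameter, 120 mm high; loose; must stay where it is. Origin: centre of its underside.
- dumbbell: wooden fetch dumbbell lying on the counter, 130 mm long (its x), square ends 48 mm across; loose; must stay where it is. Origin: counter level under its middle.
Mind the look-alikes: they are no part of the job. Leave any green look-alike of the purple_carton alone. Several things look just like the red_stop: the one meant starts farthest to the robot's left.

How it is judged:
At the end, for the whole second after the job is handed in: The purple carton stands upright on the counter, at rest, its back within 6 mm of the rail's face, its end within 6 mm of the red stop's inner face, square to the rail within 4 degrees; teal carton, jar and dumbbell within 15 mm of where they began (x of purple_carton in the frame of rail between -0.051 and -0.03 m and y of purple_carton in the frame of red_stop between -0.0785 and 0.0785 m and y of purple_carton in the frame of rail between -0.15 and 0.15 m and angle between the x axis of purple_carton and the x axis of rail, either way round below 0.07 rad and height (world z) of purple_carton below 0.005 m and angle between purple_carton's own z axis and vertical below 0.05 rad and linear speed of purple_carton below 0.01 m/s and distance of each of teal_carton, treat_jar, dumbbell from where it was at the start of the episode below 0.015 m); the robot touches nothing.
It fails at once if the purple carton is lifted off the counter (10 mm) (height (world z) of purple_carton above 0.01 m).
It fails at once if the purple carton is tipped (more than 14 degrees) (angle between purple_carton's own z axis and vertical above 0.25 rad).
It fails at once if the teal carton is disturbed (moved 15 mm) (distance of teal_carton from where it was at the start of the episode above 0.015 m).
It fails at once if the treat jar is disturbed (moved 15 mm) (distance of treat_jar from where it was at the start of the episode above 0.015 m).
It fails at once if the dumbbell is disturbed (moved 15 mm) (distance of dumbbell from where it was at the start of the episode above 0.015 m).
It also fails if it takes over 48 s, if anything falls off the work surface, if the arm or the gripper's body presses on something with over 40 N, if the wrist force passes 120 N, or if a joint passes its speed limit or range.

## Working session

There is one attempt and no reset: what is moved stays moved. The work goes in short steps, Python scripts to look and compute and a shell command to move; the robot and the scene stay as the last step left them, time stands still between calls to the robot, and variables do not carry over. Pictures are saved under pics/ and viewed, at most 10 in all, crops included, and the job is handed in when it is done.

```bash
mkdir -p pics; ls
python3 - <<'E'
from station import env
import cv2,numpy as np
for c in ["scene","side"]:
    im=env.grab_frame(c); cv2.imwrite(f"pics/{c}0.png",im[:,:,::-1])
    for n in ["purple_carton","rail","red_stop","white_stop","teal_carton","treat_jar","dumbbell"]:
        try: print(c,n,[(np.round(d["xyz"],3).tolist(),round(d["score"],2)) for d in env.search_frame(n,c)])
        except Exception as e: print(c,n,e)
print(env.state()["time"],env.state()["orientation"])
E
```

```text
pics
scene purple_carton [([0.373, 0.136, 0.074], 0.97), ([0.528, 0.014, 0.074], 0.81), ([0.778, 0.048, 0.076], 0.73)]
scene rail [([0.649, 0.016, 0.044], 0.75)]
scene red_stop [([0.8, -0.148, 0.043], 0.85), ([0.591, 0.194, 0.044], 0.78)]
scene white_stop [([0.598, -0.215, 0.042], 0.82)]
scene teal_carton [([0.42, -0.245, 0.073], 0.98)]
scene treat_jar [([0.414, 0.293, 0.086], 0.7)]
scene dumbbell [([0.569, 0.398, 0.037], 0.8)]
side purple_carton [([0.352, 0.092, 0.07], 0.92), ([0.506, -0.043, 0.073], 0.9), ([0.754, -0.001, 0.075], 0.59)]
side rail [([0.645, -0.088, 0.052], 0.66), ([0.4, 0.241, 0.075], 0.3)]
side red_stop [([0.589, 0.17, 0.038], 0.83), ([0.793, -0.169, 0.043], 0.79), ([0.506, -0.043, 0.073], 0.49)]
side white_stop [([0.601, -0.239, 0.041], 0.84), ([0.551, 0.378, 0.034], 0.24)]
side teal_carton [([0.407, -0.311, 0.076], 0.56)]
side treat_jar [([0.402, 0.245, 0.077], 0.59)]
side dumbbell [([0.555, 0.378, 0.033], 0.88)]
0.8 [-3.14158336e+00  3.43219950e-06  2.85580152e+00]
```

View pics/scene0.png

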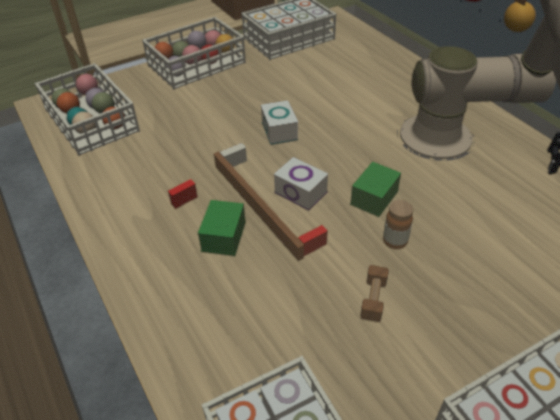

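View pics/side0.png

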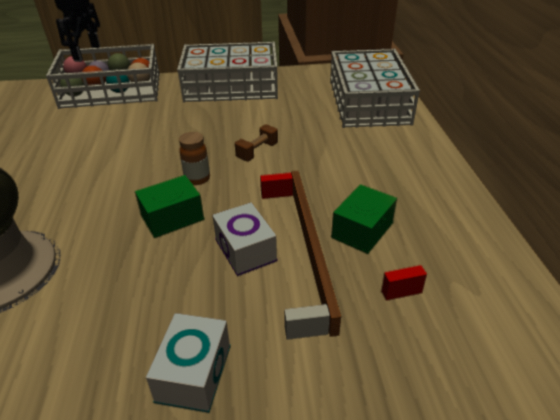

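The scene view shows the purple carton at (301,182), with the rail running from (218,155) to (303,252). The red stop to use is the one at (314,240), on the robot's left, and the white stop is at (234,155). The side view shows the same layout, but the two cameras' reported positions differ by about 5 cm. I'll check both calibrations against the known TCP and base.

```bash
cat > h.py <<'E'
from station import env
import cv2,numpy as np
def proj(c,P,cal=None):
    k=cal or env.calibration(c); R,t=np.array(k["R"]),np.array(k["t"])
    return cv2.projectPoints(np.array(P,float).reshape(-1,3),cv2.Rodrigues(R)[0],t,np.array(k["mtx"]),np.array(k["dist_coeffs"]))[0].reshape(-1,2)
def ray(c,px,z):
    k=env.calibration(c); R,t=np.array(k["R"]),np.array(k["t"])
    u=cv2.undistortPoints(np.array(px,float).reshape(-1,1,2),np.array(k["mtx"]),np.array(k["dist_coeffs"])).reshape(-1,2)
    d=np.c_[u,np.ones(len(u))]@R; C=-R.T@t
    return C+d*((z-C[2])/d[:,2])[:,None]
E
python3 - <<'E'
from h import *
s=env.state(); print(s["tool_pos"])
for c in ["scene","side"]:
    k=env.calibration(c); print(c,-np.array(k["R"]).T@k["t"])
    print(proj(c,[s["tool_pos"],[0,0,0],[.528,.014,.074],[.506,-.043,.073]]).round(0).tolist())
    im=cv2.imread(f"pics/{c}0.png")
    P=[s["tool_pos"]]+[[.1*np.cos(a),.1*np.sin(a),0] for a in np.linspace(0,6.28,40)]
    for p in proj(c,P): cv2.circle(im,(int(p[0]),int(p[1])),2,(0,255,255),-1)
    cv2.imwrite(f"pics/{c}1.png",im)
a=cv2.imread("pics/scene1.png")[0:250,280:560];b=cv2.imread("pics/side1.png")[0:330,0:280]
o=np.zeros((330,560,3),np.uint8);o[:250,:280]=a;o[:,280:]=b
cv2.imwrite("pics/cmp.png",o)
E
```

```text
[0.14801744 0.50369927 0.23129442]
scene [1.10891036 0.91560987 1.03677815]
[[562.0, 191.0], [435.0, 136.0], [298.0, 181.0], [294.0, 167.0]]
side [ 0.51101791 -0.73987019  0.70833501]
[[88.0, 59.0], [-5.0, 270.0], [253.0, 216.0], [244.0, 236.0]]
```

View pics/cmp.png

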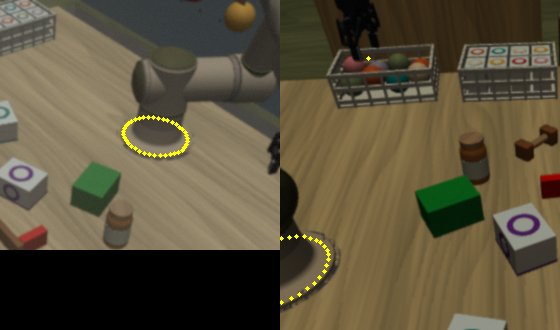

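The scene calibration fits the base ring. The side one is visibly shifted (the gripper is off by about 15 px), so I'll rely on the scene and wrist cameras. Next I'll move over the work area for a close look.

```bash
python3 -m jog '[{"wz":-0.89},{"wz":-0.89},{"wz":-0.89},{"wz":-0.89},{"tz":-1}]'
python3 -m jog '[{"tx":-0.5,"ty":-1,"tz":-0.2},{"tx":-0.5,"ty":-1,"tz":-0.2},{"tx":-0.5,"ty":-1,"tz":-0.2},{"tx":-0.5,"ty":-1,"tz":-0.2},{"tx":-0.5,"ty":-1,"tz":-0.2}]'
python3 -m jog '[{"tx":-0.5,"ty":-1,"tz":-0.2},{"tx":-0.5,"ty":-1,"tz":-0.2},{"tx":-0.5,"ty":-1,"tz":-0.2},{"tx":-0.5,"ty":-1,"tz":-0.2},{"tx":-0.5,"ty":-1,"tz":-0.2}]'
python3 -m jog '[{"tx":-0.5,"ty":-1,"tz":-0.2},{"tx":-0.5,"ty":-1,"tz":-0.2},{"tx":-0.5,"ty":-1,"tz":-0.2},{"tx":-0.5,"ty":-1,"tz":-0.2},{"tx":-0.5,"ty":-1,"tz":-0.2}]'
python3 -m jog '[{"tx":-0.5,"ty":-1,"tz":-0.2},{"tx":-0.5,"ty":-1,"tz":-0.2},{"tx":-0.5,"ty":-1,"tz":-0.2},{"tx":-0.5,"ty":-1,"tz":-0.2},{"tx":-0.5,"ty":-1,"tz":-0.2}]'
python3 -m jog '[{"tx":-0.5,"ty":-1,"tz":-0.2},{"tx":-0.5,"ty":-1,"tz":-0.2},{"ty":-1},{},{}]'
python3 - <<'E'
from h import *
im=env.grab_frame("wrist"); cv2.imwrite("pics/w0.png",im[:,:,::-1])
k=env.calibration("wrist"); print(-np.array(k["R"]).T@k["t"])
for n in ["purple_carton","rail","red_stop","white_stop"]:
    print(n,[(np.round(d["xyz"],3).tolist(),round(d["score"],2)) for d in env.search_frame(n,"wrist")])
E
```

```text
[0.06914811 0.52720039 0.37301812]
purple_carton [([0.371, 0.175, 0.066], 0.96)]
rail []
red_stop []
white_stop []validation failed for argument at $[0]...
validation failed for argument at $[0]...
validation failed for argument at $[0]...
validation failed for argument at $[0]...
validation failed for argument at $[0]...
validation failed for argument at $[0]...
```

View pics/w0.png

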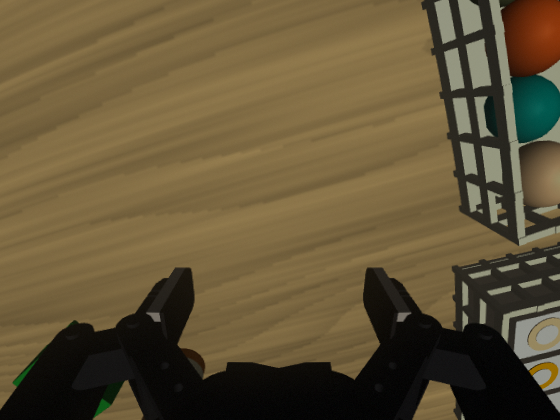

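```bash
python3 -m jog '[{"tx":0,"ty":0,"tz":-1,"wx":0,"wy":0,"wz":0.95}]'; echo; python3 -m jog '[{"tz":-1.0,"wz":0.95}]'; echo;  python3 -m jog '[{"tx":0.0,"ty":0.0,"tz":-1.0,"wx":0.0,"wy":0.0,"wz":0.95}]' -  ; python3 -m jog --help
```

```text
time: 1.15
tool_pos: [0.1476, 0.5029, 0.2495]
orientation: [-3.137, -0.001, 2.779]
wrist_force: [-0.7, 0.3, 0.2]
grip_width: 0.999
grip_force: 0.0


time: 1.25
tool_pos: [0.1479, 0.5035, 0.2716]
orientation: [-3.14, -0.0, 2.701]
wrist_force: [-0.1, -0.4, 0.3]
grip_width: 0.998
grip_force: 0.0validation failed for argument at $[0]...
invalid input: not JSON, or not a number
```

All six keys are required in each row. I'll turn to yaw π/2 and move over the carton.

```bash
python3 -m jog '[{"tx":0,"ty":0,"tz":-1,"wx":0,"wy":0,"wz":1},{"tx":0,"ty":0,"tz":-1,"wx":0,"wy":0,"wz":1},{"tx":0,"ty":0,"tz":-1,"wx":0,"wy":0,"wz":1},{"tx":0,"ty":0,"tz":0,"wx":0,"wy":0,"wz":1},{"tx":0,"ty":0,"tz":0,"wx":0,"wy":0,"wz":1}]'>/dev/null
python3 -m jog '[{"tx":0,"ty":0,"tz":0,"wx":0,"wy":0,"wz":1},{"tx":0,"ty":0,"tz":0,"wx":0,"wy":0,"wz":1},{"tx":0,"ty":0,"tz":0,"wx":0,"wy":0,"wz":1},{"tx":0,"ty":0,"tz":0,"wx":0,"wy":0,"wz":1},{"tx":0,"ty":0,"tz":0,"wx":0,"wy":0,"wz":1}]'>/dev/null
python3 -m jog '[{"tx":0,"ty":0,"tz":0,"wx":0,"wy":0,"wz":1},{"tx":0,"ty":0,"tz":0,"wx":0,"wy":0,"wz":1},{"tx":0,"ty":0,"tz":0,"wx":0,"wy":0,"wz":1},{"tx":0,"ty":0,"tz":0,"wx":0,"wy":0,"wz":1},{"tx":0,"ty":0,"tz":0,"wx":0,"wy":0,"wz":0.16}]'
for_=0
python3 -m jog '[{"tx":-1,"ty":0.63,"tz":0,"wx":0,"wy":0,"wz":0},{"tx":-1,"ty":0.63,"tz":0,"wx":0,"wy":0,"wz":0},{"tx":-1,"ty":0.63,"tz":0,"wx":0,"wy":0,"wz":0},{"tx":-1,"ty":0.63,"tz":0,"wx":0,"wy":0,"wz":0},{"tx":-1,"ty":0.63,"tz":0,"wx":0,"wy":0,"wz":0}]'
python3 -m jog '[{"tx":-1,"ty":0.63,"tz":0,"wx":0,"wy":0,"wz":0},{"tx":-1,"ty":0.63,"tz":0,"wx":0,"wy":0,"wz":0},{"tx":-1,"ty":0.63,"tz":0,"wx":0,"wy":0,"wz":0},{"tx":-1,"ty":0.63,"tz":0,"wx":0,"wy":0,"wz":0},{"tx":-1,"ty":0.63,"tz":0,"wx":0,"wy":0,"wz":0}]'>/dev/null
python3 -m jog '[{"tx":-1,"ty":0.63,"tz":0,"wx":0,"wy":0,"wz":0},{"tx":-1,"ty":0.63,"tz":0,"wx":0,"wy":0,"wz":0},{"tx":-1,"ty":0.63,"tz":0,"wx":0,"wy":0,"wz":0},{"tx":-1,"ty":0.63,"tz":0,"wx":0,"wy":0,"wz":0},{"tx":-1,"ty":0.63,"tz":0,"wx":0,"wy":0,"wz":0}]'>/dev/null
python3 -m jog '[{"tx":-1,"ty":0.63,"tz":0,"wx":0,"wy":0,"wz":0},{"tx":-1,"ty":0.63,"tz":0,"wx":0,"wy":0,"wz":0},{"tx":-1,"ty":0.63,"tz":0,"wx":0,"wy":0,"wz":0},{"tx":-1,"ty":0.63,"tz":0,"wx":0,"wy":0,"wz":0},{"tx":-1,"ty":0.63,"tz":0,"wx":0,"wy":0,"wz":0}]'>/dev/null
python3 -m jog '[{"tx":-1,"ty":0.63,"tz":0,"wx":0,"wy":0,"wz":0},{"tx":-1,"ty":0.63,"tz":0,"wx":0,"wy":0,"wz":0},{"tx":-1,"ty":0.63,"tz":0,"wx":0,"wy":0,"wz":0},{"tx":-1,"ty":0.63,"tz":0,"wx":0,"wy":0,"wz":0},{"tx":-1,"ty":0.63,"tz":0,"wx":0,"wy":0,"wz":0}]' 
python3 -m jog '[{"tx":-1,"ty":0.63,"tz":0,"wx":0,"wy":0,"wz":0},{"tx":-1,"ty":0.63,"tz":0,"wx":0,"wy":0,"wz":0},{"tx":0,"ty":0,"tz":0,"wx":0,"wy":0,"wz":0}]'
python3 - <<'E'
from h import *
im=env.grab_frame("wrist"); cv2.imwrite("pics/w1.png",im[:,:,::-1])
k=env.calibration("wrist"); print(-np.array(k["R"]).T@k["t"])
for n in ["purple_carton","rail","red_stop","white_stop"]:
    print(n,[(np.round(d["xyz"],3).tolist(),round(d["score"],2)) for d in env.search_frame(n,"wrist")])
E
```

```text
time: 2.75
tool_pos: [0.148, 0.5037, 0.3313]
orientation: [-3.142, 0.0, 1.57]
wrist_force: [-0.2, 0.1, -0.4]
grip_width: 0.998
grip_force: 0.0
time: 3.25
tool_pos: [0.2114, 0.4029, 0.3313]
orientation: [3.141, -0.0, 1.573]
wrist_force: [0.2, 0.7, -0.7]
grip_width: 1.001
grip_force: 0.0
time: 5.25
tool_pos: [0.4636, 0.0029, 0.3313]
orientation: [3.141, 0.0, 1.573]
wrist_force: [1.1, 0.9, 0.6]
grip_width: 1.0
grip_force: 0.0
time: 5.55
tool_pos: [0.4891, -0.038, 0.3307]
orientation: [-3.141, 0.0, 1.57]
wrist_force: [-0.6, 0.4, -0.4]
grip_width: 0.999
grip_force: 0.0
[0.48810363 0.04521503 0.47261977]
purple_carton [([0.753, 0.028, 0.076], 0.93), ([0.504, -0.007, 0.078], 0.87), ([0.349, 0.116, 0.072], 0.86)]
rail [([0.638, 0.02, 0.056], 0.75)]
red_stop [([0.786, -0.154, 0.047], 0.72), ([0.587, 0.17, 0.042], 0.63)]
white_stop [([0.599, -0.216, 0.042], 0.86)]
```

View pics/w1.png

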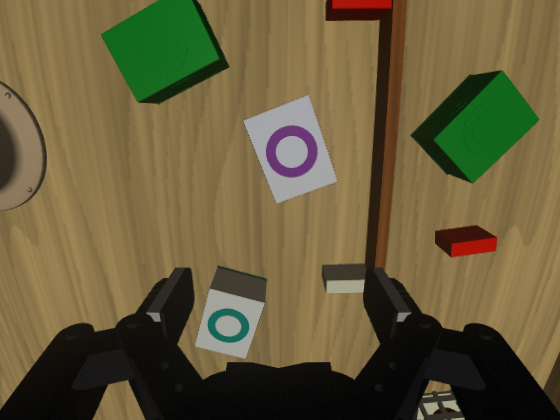

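The wrist view shows the purple carton's top corners at about (244,122), (309,96), (337,182) and (277,203). The rail's dark face is at columns 366–392, and the red stop's inner top edge is near row 9. The networks' positions are biased towards the visible sides, so I'll measure the edges directly.

Run:
```python
from h import *
im=cv2.imread("pics/w1.png"); hsv=cv2.cvtColor(im,cv2.COLOR_BGR2HSV)
env.grab_frame("wrist")
# carton top
c=min(env.outline_of("purple_carton","wrist"),key=lambda d:np.hypot(*(np.argwhere(d["pixels"]).mean(0)-[150,290])))
r=cv2.minAreaRect(np.argwhere(c["pixels"])[:,::-1].astype(np.float32)); b=cv2.boxPoints(r)
P=ray("wrist",b,.075); print(P.round(4).tolist(),P.mean(0)); 
for i in range(4):
    d=P[(i+1)%4]-P[i]; print(np.linalg.norm(d).round(4),np.degrees(np.arctan2(d[1],d[0])).round(1))
m=((hsv[...,1]<70)&(hsv[...,2]>120)).astype(np.uint8); m[200:]=m[200:]
n,l,s,ct=cv2.connectedComponentsWithStats(m); k=l[110,285]; print("thr",s[k])
b=cv2.boxPoints(cv2.minAreaRect(np.argwhere(l==k)[:,::-1].astype(np.float32))); P=ray("wrist",b,.075);print(b.tolist(),P.round(4).tolist(),P.mean(0))
# rail & stop profiles
g=im.astype(int)
for row in (40,100,160,220): print(row,[ (x,*g[row,x]) for x in range(366,412,2)])
for col in (340,360): print(col,[tuple(g[y,col]) for y in range(0,28,2)])
```

```text
[[0.442, 0.0325, 0.075], [0.5263, 0.0636, 0.075], [0.5741, -0.0455, 0.075], [0.4835, -0.082, 0.075]] [ 0.50650076 -0.00783755  0.075     ]
0.0898 20.2
0.1191 -66.3
0.0977 -158.0
0.1218 109.9
thr [ 243   95   94  109 4131]
[[242.39125061035156, 119.92450714111328], [308.19110107421875, 93.95087432861328], [341.81304931640625, 179.12643432617188], [276.01318359375, 205.10006713867188]] [[0.442, 0.0343, 0.075], [0.525, 0.0658, 0.075], [0.574, -0.0427, 0.075], [0.4848, -0.0797, 0.075]] [ 0.50646535 -0.00558823  0.075     ]
40 [(366, np.int64(71), np.int64(113), np.int64(135)), (368, np.int64(71), np.int64(113), np.int64(134)), (370, np.int64(73), np.int64(116), np.int64(139)), (372, np.int64(76), np.int64(120), np.int64(144)), (374, np.int64(73), np.int64(116), np.int64(139)), (376, np.int64(74), np.int64(116), np.int64(140)), (378, np.int64(53), np.int64(87), np.int64(109)), (380, np.int64(10), np.int64(22), np.int64(37)), (382, np.int64(12), np.int64(23), np.int64(38)), (384, np.int64(10), np.int64(22), np.int64(37)), (386, np.int64(11), np.int64(22), np.int64(37)), (388, np.int64(9), 
[... 4591 characters left out ...]
p.int64(116), np.int64(139)), (np.int64(73), np.int64(117), np.int64(140))]
360 [(np.int64(7), np.int64(18), np.int64(167)), (np.int64(11), np.int64(21), np.int64(167)), (np.int64(12), np.int64(21), np.int64(169)), (np.int64(14), np.int64(23), np.int64(168)), (np.int64(4), np.int64(12), np.int64(108)), (np.int64(5), np.int64(12), np.int64(47)), (np.int64(3), np.int64(11), np.int64(47)), (np.int64(7), np.int64(14), np.int64(48)), (np.int64(6), np.int64(11), np.int64(47)), (np.int64(6), np.int64(12), np.int64(47)), (np.int64(39), np.int64(64), np.int64(92)), (np.int64(75), np.int64(118), np.int64(141)), (np.int64(74), np.int64(118), np.int64(142)), (np.int64(76), np.int64(119), np.int64(143))]
```

Run:
```python
from h import *
T=ray("wrist",[(391,40),(387,100),(383,160),(378.5,220)],.055); B=ray("wrist",[(378.5,40),(375,100),(371,160),(367,220)],0)
print(T.round(4).tolist(),B.round(4).tolist())
print(ray("wrist",[(340,8),(360,8)],.055).round(4).tolist(),ray("wrist",[(340,20),(360,20)],0).round(4).tolist())
# green box & its nearest corners
print(ray("wrist",[(102,36),(190,0),(228,67),(160,103)],0.075).round(3).tolist())
print(ray("wrist",[(228,67),(160,103),(138,100)],0.03).round(3).tolist())
```

```text
[[0.6302, 0.1333, 0.055], [0.632, 0.0604, 0.055], [0.6347, -0.0195, 0.055], [0.6378, -0.1091, 0.055]] [[0.6308, 0.1443, -0.0], [0.6327, 0.062, 0.0], [0.6348, -0.0283, 0.0], [0.6379, -0.1296, 0.0]]
[[0.5635, 0.1683, 0.055], [0.5882, 0.1689, 0.055]] [[0.5742, 0.1691, 0.0], [0.6025, 0.1696, 0.0]]
[[0.274, 0.136, 0.075], [0.385, 0.171, 0.075], [0.426, 0.097, 0.075], [0.338, 0.056, 0.075]]
[[0.419, 0.103, 0.03], [0.321, 0.057, 0.03], [0.29, 0.062, 0.03]]
```

The geometry is consistent. The rail face is at x≈0.634−0.03y, the red stop's face is at y≈0.169, and the carton's centre is (0.5065,−0.006) with 20° of skew. I'll start with a two-finger push towards the rail.

```bash
python3 -m jog '[{"tx":0,"ty":0,"tz":0,"wx":0,"wy":0,"wz":1},{"tx":0,"ty":0,"tz":0,"wx":0,"wy":0,"wz":1},{"tx":0,"ty":0,"tz":0,"wx":0,"wy":0,"wz":1},{"tx":0,"ty":0,"tz":0,"wx":0,"wy":0,"wz":1},{"tx":0,"ty":0,"tz":0,"wx":0,"wy":0,"wz":1}]' 0.8 >/dev/null
python3 -m jog '[{"tx":0,"ty":0,"tz":0,"wx":0,"wy":0,"wz":1},{"tx":0,"ty":0,"tz":0,"wx":0,"wy":0,"wz":1},{"tx":0,"ty":0,"tz":0,"wx":0,"wy":0,"wz":1},{"tx":0,"ty":0,"tz":0,"wx":0,"wy":0,"wz":1},{"tx":0,"ty":0,"tz":0,"wx":0,"wy":0,"wz":1}]'  >/dev/null
python3 -m jog '[{"tx":0,"ty":0,"tz":0,"wx":0,"wy":0,"wz":1},{"tx":0,"ty":0,"tz":0,"wx":0,"wy":0,"wz":1},{"tx":0,"ty":0,"tz":0,"wx":0,"wy":0,"wz":1},{"tx":0,"ty":0,"tz":0,"wx":0,"wy":0,"wz":1},{"tx":0,"ty":0,"tz":0,"wx":0,"wy":0,"wz":1}]'  >/dev/null
python3 -m jog '[{"tx":0,"ty":0,"tz":0,"wx":0,"wy":0,"wz":1},{"tx":0,"ty":0,"tz":0,"wx":0,"wy":0,"wz":1},{"tx":0,"ty":0,"tz":0,"wx":0,"wy":0,"wz":1},{"tx":0,"ty":0,"tz":0,"wx":0,"wy":0,"wz":1},{"tx":0,"ty":0,"tz":0,"wx":0,"wy":0,"wz":0.25}]'  
python3 -m jog '[{"tx":-1,"ty":-0.45,"tz":1,"wx":0,"wy":0,"wz":0},{"tx":-1,"ty":-0.45,"tz":1,"wx":0,"wy":0,"wz":0},{"tx":-1,"ty":-0.45,"tz":1,"wx":0,"wy":0,"wz":0},{"tx":-0.85,"ty":-0.4,"tz":1,"wx":0,"wy":0,"wz":0},{"tx":0,"ty":0,"tz":1,"wx":0,"wy":0,"wz":0}]'
python3 -m jog '[{"tx":0,"ty":0,"tz":1,"wx":0,"wy":0,"wz":0},{"tx":0,"ty":0,"tz":1,"wx":0,"wy":0,"wz":0},{"tx":0,"ty":0,"tz":1,"wx":0,"wy":0,"wz":0},{"tx":0,"ty":0,"tz":1,"wx":0,"wy":0,"wz":0},{"tx":0,"ty":0,"tz":0,"wx":0,"wy":0,"wz":0}]'
```

```text
time: 7.9
tool_pos: [0.4882, -0.0359, 0.3314]
orientation: [3.142, -0.0, 0.03]
wrist_force: [0.1, -0.5, 0.4]
grip_width: 0.803
grip_force: 0.0
time: 8.4
tool_pos: [0.4088, -0.0026, 0.2309]
orientation: [3.141, -0.001, 0.034]
wrist_force: [0.3, -0.4, -1.3]
grip_width: 0.799
grip_force: 0.0
time: 8.9
tool_pos: [0.4091, -0.0031, 0.1497]
orientation: [-3.14, 0.004, 0.033]
wrist_force: [0.4, 0.7, 0.6]
grip_width: 0.8
grip_force: 0.0
```

```bash
python3 -m jog '[{"tx":0,"ty":0,"tz":1,"wx":0,"wy":0,"wz":0},{"tx":0,"ty":0,"tz":1,"wx":0,"wy":0,"wz":0},{"tx":0,"ty":0,"tz":1,"wx":0,"wy":0,"wz":0},{"tx":0,"ty":0,"tz":1,"wx":0,"wy":0,"wz":0},{"tx":0,"ty":0,"tz":1,"wx":0,"wy":0,"wz":0}]' >/dev/null
python3 -m jog '[{"tx":0,"ty":0,"tz":1,"wx":0,"wy":0,"wz":0},{"tx":0,"ty":0,"tz":0,"wx":0,"wy":0,"wz":0},{"tx":0.4,"ty":0,"tz":0,"wx":0,"wy":0,"wz":0},{"tx":0.4,"ty":0,"tz":0,"wx":0,"wy":0,"wz":0},{"tx":0.4,"ty":0,"tz":0,"wx":0,"wy":0,"wz":0}]'
python3 -m jog '[{"tx":0.4,"ty":0,"tz":0,"wx":0,"wy":0,"wz":0},{"tx":0.4,"ty":0,"tz":0,"wx":0,"wy":0,"wz":0},{"tx":0.4,"ty":0,"tz":0,"wx":0,"wy":0,"wz":0},{"tx":0.4,"ty":0,"tz":0,"wx":0,"wy":0,"wz":0},{"tx":0.4,"ty":0,"tz":0,"wx":0,"wy":0,"wz":0}]'
python3 -m jog '[{"tx":0.4,"ty":0,"tz":0,"wx":0,"wy":0,"wz":0},{"tx":0.4,"ty":0,"tz":0,"wx":0,"wy":0,"wz":0},{"tx":0.4,"ty":0,"tz":0,"wx":0,"wy":0,"wz":0},{"tx":0.4,"ty":0,"tz":0,"wx":0,"wy":0,"wz":0},{"tx":0,"ty":0,"tz":0,"wx":0,"wy":0,"wz":0}]'
python3 - <<'E'
from h import *
env.grab_frame("scene");env.grab_frame("scene"); im=env.grab_frame("scene"); cv2.imwrite("pics/s2.png",cv2.resize(im[100:310,150:430,::-1],None,fx=2,fy=2))
E
```

```text
time: 9.9
tool_pos: [0.4355, -0.0029, 0.0323]
orientation: [3.141, -0.001, 0.031]
wrist_force: [-4.3, 1.4, 2.1]
grip_width: 0.802
grip_force: 2.0
time: 10.4
tool_pos: [0.4749, -0.0016, 0.0313]
orientation: [-3.141, 0.0, 0.031]
wrist_force: [-2.2, 2.1, 2.0]
grip_width: 0.801
grip_force: 1.4
time: 10.9
tool_pos: [0.5077, -0.0009, 0.0314]
orientation: [3.141, -0.002, 0.031]
wrist_force: [0.1, -0.0, -0.1]
grip_width: 0.801
grip_force: 0.0
```

View pics/s2.png

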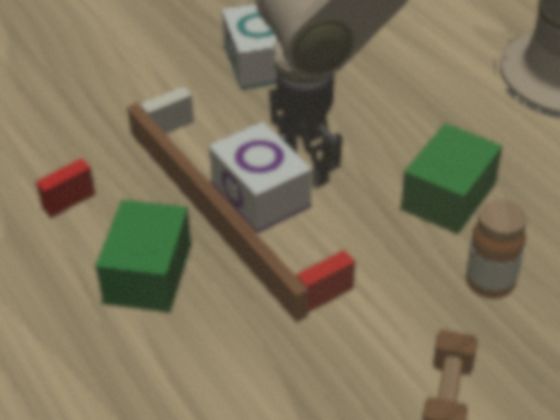

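The picture shows the carton squared up by the two fingers and close to the rail. I'll push the remaining 25 mm or so.

```bash
python3 -m jog '[{"tx":0.25,"ty":0,"tz":0,"wx":0,"wy":0,"wz":0},{"tx":0.25,"ty":0,"tz":0,"wx":0,"wy":0,"wz":0},{"tx":0.25,"ty":0,"tz":0,"wx":0,"wy":0,"wz":0},{"tx":0.25,"ty":0,"tz":0,"wx":0,"wy":0,"wz":0},{"tx":0.1,"ty":0,"tz":0,"wx":0,"wy":0,"wz":0}]'
python3 -m jog '[{"tx":0.1,"ty":0,"tz":0,"wx":0,"wy":0,"wz":0},{"tx":0.1,"ty":0,"tz":0,"wx":0,"wy":0,"wz":0}]'
```

```text
time: 11.55
tool_pos: [0.5287, 0.0, 0.0312]
orientation: [3.142, -0.0, 0.031]
wrist_force: [-5.0, -0.5, 3.6]
grip_width: 0.796
grip_force: 2.4
time: 11.75
tool_pos: [0.5323, 0.0002, 0.0313]
orientation: [-3.142, 0.0, 0.031]
wrist_force: [-4.1, -0.9, 1.1]
grip_width: 0.801
grip_force: 1.6
```

```bash
python3 -m jog '[{"tx":0.1,"ty":0,"tz":0,"wx":0,"wy":0,"wz":0},{"tx":0.1,"ty":0,"tz":0,"wx":0,"wy":0,"wz":0}]'; python3 -m jog '[{"tx":0.1,"ty":0,"tz":0,"wx":0,"wy":0,"wz":0},{"tx":0,"ty":0,"tz":0,"wx":0,"wy":0,"wz":0}]'
```

```text
time: 11.95
tool_pos: [0.5336, 0.0005, 0.0312]
orientation: [-3.141, 0.007, 0.03]
wrist_force: [-27.9, -1.7, 19.4]
grip_width: 0.802
grip_force: 14.3
time: 12.15
tool_pos: [0.5335, 0.0005, 0.0312]
orientation: [-3.14, 0.013, 0.03]
wrist_force: [-33.7, -1.4, 23.6]
grip_width: 0.802
grip_force: 16.8
```

In contact with the rail (34 N). I'll back off, lift, turn to yaw π/2+0.03 and move behind the carton's −y end.

```bash
python3 -m jog '[{"tx":-0.5,"ty":0,"tz":0,"wx":0,"wy":0,"wz":0},{"tx":-1,"ty":0,"tz":0,"wx":0,"wy":0,"wz":0},{"tx":-0.2,"ty":0,"tz":-1,"wx":0,"wy":0,"wz":0},{"tx":0,"ty":0,"tz":-1,"wx":0,"wy":0,"wz":0},{"tx":0,"ty":0,"tz":-1,"wx":0,"wy":0,"wz":0}]' >/dev/null
python3 -m jog '[{"tx":0,"ty":0,"tz":-1,"wx":0,"wy":0,"wz":0},{"tx":0,"ty":0,"tz":-1,"wx":0,"wy":0,"wz":0},{"tx":0,"ty":0,"tz":-1,"wx":0,"wy":0,"wz":-1},{"tx":0,"ty":0,"tz":-1,"wx":0,"wy":0,"wz":-1},{"tx":0,"ty":0,"tz":-1,"wx":0,"wy":0,"wz":-1}]' 0.5
python3 -m jog '[{"tx":0,"ty":0,"tz":0,"wx":0,"wy":0,"wz":-1},{"tx":0,"ty":0,"tz":0,"wx":0,"wy":0,"wz":-1},{"tx":0,"ty":0,"tz":0,"wx":0,"wy":0,"wz":-1},{"tx":0,"ty":0,"tz":0,"wx":0,"wy":0,"wz":-1},{"tx":0,"ty":0,"tz":0,"wx":0,"wy":0,"wz":-1}]' >/dev/null
python3 -m jog '[{"tx":0,"ty":0,"tz":0,"wx":0,"wy":0,"wz":-1},{"tx":0,"ty":0,"tz":0,"wx":0,"wy":0,"wz":-1},{"tx":0,"ty":0,"tz":0,"wx":0,"wy":0,"wz":-1},{"tx":0,"ty":0,"tz":0,"wx":0,"wy":0,"wz":-1},{"tx":0,"ty":0,"tz":0,"wx":0,"wy":0,"wz":-1}]' >/dev/null
python3 -m jog '[{"tx":0,"ty":0,"tz":0,"wx":0,"wy":0,"wz":-1},{"tx":0,"ty":0,"tz":0,"wx":0,"wy":0,"wz":-1},{"tx":0,"ty":0,"tz":0,"wx":0,"wy":0,"wz":-1},{"tx":0,"ty":0,"tz":0,"wx":0,"wy":0,"wz":-1},{"tx":0,"ty":0,"tz":0,"wx":0,"wy":0,"wz":-1}]' >/dev/null
python3 -m jog '[{"tx":-0.5,"ty":0.4,"tz":0,"wx":0,"wy":0,"wz":-1},{"tx":-0.9,"ty":0.7,"tz":0,"wx":0,"wy":0,"wz":-0.63},{"tx":-1,"ty":0.7,"tz":0,"wx":0,"wy":0,"wz":0},{"tx":-1,"ty":0.7,"tz":0,"wx":0,"wy":0,"wz":0},{"tx":-1,"ty":0.7,"tz":0,"wx":0,"wy":0,"wz":0}]'
python3 -m jog '[{"tx":-0.8,"ty":0.4,"tz":0,"wx":0,"wy":0,"wz":0},{"tx":0,"ty":0,"tz":0,"wx":0,"wy":0,"wz":0}]'
cat > meas.py <<'E'
from h import *
env.grab_frame("wrist")
for c in env.outline_of("purple_carton","wrist"):
    b=cv2.boxPoints(cv2.minAreaRect(np.argwhere(c["pixels"])[:,::-1].astype(np.float32)))
    P=ray("wrist",b,.075); L=[np.linalg.norm(P[(i+1)%4]-P[i]).round(3) for i in range(4)]
    print(round(c["score"],2),b.round().tolist(),P[:,:2].round(3).tolist(),P.mean(0).round(4)[:2],L)
E
python3 meas.py
```

```text
time: 13.15
tool_pos: [0.5048, -0.0008, 0.1925]
orientation: [3.141, -0.002, 0.274]
wrist_force: [0.2, 0.5, 0.5]
grip_width: 0.497
grip_force: 0.0
time: 15.15
tool_pos: [0.5698, -0.0894, 0.1916]
orientation: [3.14, 0.001, 1.602]
wrist_force: [0.4, -0.5, 0.2]
grip_width: 0.503
grip_force: 0.0
time: 15.35
tool_pos: [0.5781, -0.1059, 0.1911]
orientation: [3.14, 0.001, 1.6]
wrist_force: [-0.0, -0.3, -0.4]
grip_width: 0.5
grip_force: 0.0
0.95 [[-0.0, 0.0], [67.0, 0.0], [67.0, 28.0], [0.0, 28.0]] [[0.35, 0.062], [0.408, 0.058], [0.406, 0.038], [0.346, 0.041]] [0.3774 0.0498] [np.float64(0.058), np.float64(0.02), np.float64(0.059), np.float64(0.021)]
0.79 [[239.0, 28.0], [355.0, 28.0], [355.0, 180.0], [239.0, 180.0]] [[0.542, 0.038], [0.632, 0.041], [0.644, -0.078], [0.542, -0.082]] [ 0.5898 -0.0202] [np.float64(0.089), np.float64(0.12), np.float64(0.102), np.float64(0.12)]
0.64 [[385.0, 83.0], [517.0, -44.0], [600.0, 42.0], [469.0, 169.0]] [[0.66, 0.003], [0.753, 0.102], [0.843, 0.049], [0.745, -0.065]] [0.7505 0.0223] [np.float64(0.136), np.float64(0.105), np.float64(0.15), np.float64(0.108)]
```

The carton is flat against the rail, centred at (0.590,−0.020). I'll step back a little, descend, and push along the rail.

```bash
python3 -m jog '[{"tx":-0.5,"ty":0,"tz":1,"wx":0,"wy":0,"wz":0},{"tx":0,"ty":0,"tz":1,"wx":0,"wy":0,"wz":0},{"tx":0,"ty":0,"tz":1,"wx":0,"wy":0,"wz":0},{"tx":0,"ty":0,"tz":1,"wx":0,"wy":0,"wz":0},{"tx":0,"ty":0,"tz":1,"wx":0,"wy":0,"wz":0}]' >/dev/null
python3 -m jog '[{"tx":0,"ty":0,"tz":1,"wx":0,"wy":0,"wz":0},{"tx":0,"ty":0,"tz":1,"wx":0,"wy":0,"wz":0},{"tx":0,"ty":0,"tz":1,"wx":0,"wy":0,"wz":0},{"tx":0,"ty":0,"tz":0,"wx":0,"wy":0,"wz":0}]'
python3 -m jog '[{"tx":0.4,"ty":0,"tz":0,"wx":0,"wy":0,"wz":0},{"tx":0.4,"ty":0,"tz":0,"wx":0,"wy":0,"wz":0},{"tx":0.4,"ty":0,"tz":0,"wx":0,"wy":0,"wz":0},{"tx":0.4,"ty":0,"tz":0,"wx":0,"wy":0,"wz":0},{"tx":0.4,"ty":0,"tz":0,"wx":0,"wy":0,"wz":0}]'
python3 -m jog '[{"tx":0.4,"ty":0,"tz":0,"wx":0,"wy":0,"wz":0},{"tx":0.4,"ty":0,"tz":0,"wx":0,"wy":0,"wz":0},{"tx":0.4,"ty":0,"tz":0,"wx":0,"wy":0,"wz":0},{"tx":0.4,"ty":0,"tz":0,"wx":0,"wy":0,"wz":0},{"tx":0.4,"ty":0,"tz":0,"wx":0,"wy":0,"wz":0}]'
python3 -m jog '[{"tx":0.4,"ty":0,"tz":0,"wx":0,"wy":0,"wz":0},{"tx":0.4,"ty":0,"tz":0,"wx":0,"wy":0,"wz":0},{"tx":0.4,"ty":0,"tz":0,"wx":0,"wy":0,"wz":0},{"tx":0.4,"ty":0,"tz":0,"wx":0,"wy":0,"wz":0},{"tx":0.4,"ty":0,"tz":0,"wx":0,"wy":0,"wz":0}]'
python3 meas.py
```

```text
time: 16.35
tool_pos: [0.576, -0.1127, 0.0293]
orientation: [-3.138, -0.002, 1.602]
wrist_force: [0.2, -0.7, -0.5]
grip_width: 0.498
grip_force: 0.0
time: 16.85
tool_pos: [0.5766, -0.0738, 0.032]
orientation: [3.14, 0.001, 1.602]
wrist_force: [0.7, -3.3, 1.2]
grip_width: 0.501
grip_force: 0.0
time: 17.35
tool_pos: [0.575, -0.0336, 0.0313]
orientation: [3.142, 0.0, 1.601]
wrist_force: [0.4, -3.7, 3.3]
grip_width: 0.5
grip_force: 0.0
time: 17.85
tool_pos: [0.5737, 0.0064, 0.0313]
orientation: [-3.142, 0.0, 1.601]
wrist_force: [0.4, -5.0, 2.1]
grip_width: 0.502
grip_force: 0.0
0.89 [[463.0, 164.0], [559.0, 164.0], [559.0, 349.0], [463.0, 349.0]] [[0.633, 0.075], [0.668, 0.076], [0.699, -0.005], [0.652, -0.003]] [0.663  0.0357] [np.float64(0.036), np.float64(0.087), np.float64(0.047), np.float64(0.08)]
```

Steady sliding force of 3–5 N. About 30 mm is left.

```bash
python3 -m jog '[{"tx":0.3,"ty":0,"tz":0,"wx":0,"wy":0,"wz":0},{"tx":0.3,"ty":0,"tz":0,"wx":0,"wy":0,"wz":0},{"tx":0.3,"ty":0,"tz":0,"wx":0,"wy":0,"wz":0},{"tx":0.2,"ty":0,"tz":0,"wx":0,"wy":0,"wz":0},{"tx":0.1,"ty":0,"tz":0,"wx":0,"wy":0,"wz":0}]'
python3 -m jog '[{"tx":0.1,"ty":0,"tz":0,"wx":0,"wy":0,"wz":0},{"tx":0.1,"ty":0,"tz":0,"wx":0,"wy":0,"wz":0}]'
python3 -m jog '[{"tx":0.1,"ty":0,"tz":0,"wx":0,"wy":0,"wz":0},{"tx":0.1,"ty":0,"tz":0,"wx":0,"wy":0,"wz":0}]'
```

```text
time: 18.45
tool_pos: [0.5729, 0.0303, 0.0311]
orientation: [-3.141, -0.0, 1.602]
wrist_force: [0.3, -2.9, -0.5]
grip_width: 0.498
grip_force: 0.0
time: 18.65
tool_pos: [0.5728, 0.0332, 0.0313]
orientation: [-3.141, 0.001, 1.601]
wrist_force: [-3.1, -15.2, 2.5]
grip_width: 0.5
grip_force: 0.0
time: 18.85
tool_pos: [0.5726, 0.0334, 0.0317]
orientation: [-3.14, 0.007, 1.601]
wrist_force: [-8.1, -39.8, 5.3]
grip_width: 0.504
grip_force: 0.0
```

It has reached the red stop (40 N). I'll back off, lift and check.

```bash
python3 -m jog '[{"tx":-0.5,"ty":0,"tz":0,"wx":0,"wy":0,"wz":0},{"tx":-1,"ty":0,"tz":0,"wx":0,"wy":0,"wz":0},{"tx":-1,"ty":0,"tz":0,"wx":0,"wy":0,"wz":0},{"tx":0,"ty":0,"tz":-1,"wx":0,"wy":0,"wz":0},{"tx":0,"ty":0,"tz":-1,"wx":0,"wy":0,"wz":0}]' >/dev/null
python3 -m jog '[{"tx":0,"ty":0,"tz":-1,"wx":0,"wy":0,"wz":0},{"tx":0,"ty":0,"tz":-1,"wx":0,"wy":0,"wz":0},{"tx":0,"ty":0,"tz":-1,"wx":0,"wy":0,"wz":0},{"tx":0,"ty":0,"tz":-1,"wx":0,"wy":0,"wz":0},{"tx":0,"ty":0,"tz":-1,"wx":0,"wy":0,"wz":0}]' >/dev/null
python3 -m jog '[{"tx":0.5,"ty":0,"tz":-1,"wx":0,"wy":0,"wz":0},{"tx":0.5,"ty":0,"tz":-1,"wx":0,"wy":0,"wz":0},{"tx":0,"ty":0,"tz":0,"wx":0,"wy":0,"wz":0}]'
python3 - <<'E'
from h import *
im=env.grab_frame("wrist"); cv2.imwrite("pics/w3.png",im[:,:,::-1])
E
python3 meas.py
```

```text
time: 20.15
tool_pos: [0.5746, 0.0088, 0.2138]
orientation: [3.137, 0.0, 1.603]
wrist_force: [0.1, -0.3, 0.4]
grip_width: 0.501
grip_force: 0.0
0.8 [[-47.0, 44.0], [81.0, -23.0], [142.0, 93.0], [13.0, 160.0]] [[0.273, 0.147], [0.406, 0.193], [0.45, 0.101], [0.314, 0.04]] [0.3606 0.1205] [np.float64(0.141), np.float64(0.102), np.float64(0.149), np.float64(0.114)]
0.75 [[375.0, 184.0], [475.0, 91.0], [549.0, 171.0], [450.0, 264.0]] [[0.664, 0.026], [0.744, 0.114], [0.838, 0.046], [0.756, -0.057]] [0.7504 0.0324] [np.float64(0.118), np.float64(0.116), np.float64(0.132), np.float64(0.124)]
0.6 [[240.0, 160.0], [242.0, 15.0], [350.0, 16.0], [348.0, 161.0]] [[0.537, 0.045], [0.538, 0.164], [0.627, 0.166], [0.636, 0.047]] [0.5846 0.1054] [np.float64(0.119), np.float64(0.088), np.float64(0.12), np.float64(0.1)]
```

View pics/w3.png

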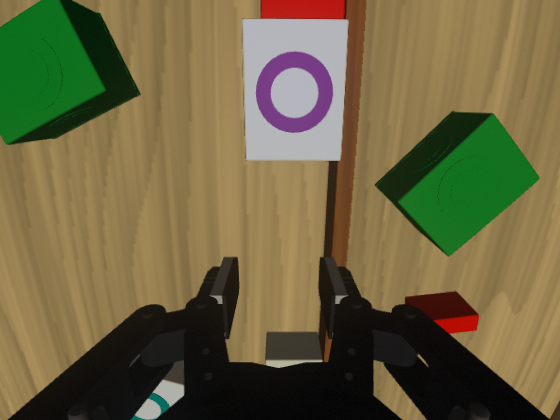

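The carton's top is at about (243–348, 18–160), with its end at the red stop (row 18) and its side along the rail. I'll check the angle and gaps numerically.

Run:
```python
from h import *
im=cv2.imread("pics/w3.png"); hsv=cv2.cvtColor(im,cv2.COLOR_BGR2HSV)
m=((hsv[...,1]<60)&(hsv[...,2]>110)).astype(np.uint8)
n,l,s,ct=cv2.connectedComponentsWithStats(m); M=l==l[40,255]; print(s[l[40,255]])
rows=np.arange(30,152,4)
Lf=[(np.where(M[r])[0].min()-.5,r) for r in rows]; Rt=[(np.where(M[r])[0].max()+.5,r) for r in rows]
cols=np.arange(255,338,4); Tp=[(c,np.where(M[:,c])[0].min()-.5) for c in cols]; Bt=[(c,np.where(M[:,c])[0].max()+.5) for c in cols]
for nme,p,ax in(("L",Lf,1),("R",Rt,1),("T",Tp,0),("B",Bt,0)):
    P=ray("wrist",p,.075)[:,:2]; f=np.polyfit(P[:,ax],P[:,1-ax],1); print(nme,f.round(4),np.polyval(f,.107 if ax else .585).round(4))
# rail top near edge: first reddish-brown after dark
E=[]
for r in range(170,250,8):
    g=im[r,325:350].astype(int).sum(1); d=np.diff(g); E.append((325+np.argmax(d)+.5,r))
P=ray("wrist",E,.055)[:,:2]; print(E,P.round(4).tolist()); f=np.polyfit(P[:,1],P[:,0],1); print(f,np.polyval(f,.107))
print("red", [tuple(map(int,im[y,300])) for y in range(14,22)])
for n in ["teal_carton","treat_jar","dumbbell"]:
    env.grab_frame("scene"); print(n,[np.round(d["xyz"],3).tolist() for d in env.search_frame(n,"scene")][:1])
```

```text
[ 242   19  107  142 9403]
L [-0.0296  0.5427] 0.5395
R [-0.0324  0.6304] 0.6269
T [0.032 0.144] 0.1628
B [0.0323 0.0268] 0.0457
[(np.float64(337.5), 170), (np.float64(336.5), 178), (np.float64(336.5), 186), (np.float64(335.5), 194), (np.float64(335.5), 202), (np.float64(334.5), 210), (np.float64(333.5), 218), (np.float64(333.5), 226), (np.float64(348.5), 234), (np.float64(347.5), 242)] [[0.6311, 0.0345], [0.6308, 0.0263], [0.6316, 0.0181], [0.6313, 0.0096], [0.6321, 0.0011], [0.6318, -0.0076], [0.6316, -0.0165], [0.6324, -0.0255], [0.6494, -0.0342], [0.6493, -0.0436]]
[-0.21066727  0.63433833] 0.611796932557262
red [(23, 28, 185), (23, 29, 185), (23, 30, 185), (23, 29, 184), (37, 41, 147), (157, 168, 177), (182, 179, 180), (186, 181, 180)]
teal_carton [[0.427, -0.227, 0.041]]
treat_jar [[0.414, 0.292, 0.085]]
dumbbell [[0.569, 0.393, 0.039]]
```

The carton's angle matches the rail (0.03 rad). The rail gap is under 2 mm, the end was seated against the stop at 40 N, and the robot is clear. Handing in.

```bash
python3 -c "
from station import env
print(env.hand_in())"
```

```text
the job is handed in; nothing more can be done
None
```

I pushed the purple carton into the corner between the rail and the red stop and handed the job in at about 20 s. It stands square to the rail with a rail gap under 2 mm, and its end was pressed against the stop. The robot is clear and never touched the teal carton, jar or dumbbell. The hand-in returned no verdict.

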